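# Pin the shift-rod yoke to the selector lug

## Robot

A 6-joint arm with a two-finger parallel gripper is mounted at the origin on the work surface. World frame = base frame: x ahead of the robot, y to its left, z up, the work surface at z = 0. Lengths are in m, angles in degrees, forces in N, time in s.
With the tool pointing down it reaches from about 0.4 to 0.825 m from the base axis. Payload 7 kg.
Tool frame: the origin (TCP) lies at the very end of the fingers, on their centre line; the grasp point (between the pads) lies 19 mm behind it (ctrl.grip_depth is the z of the grasp point in the tool frame, in m); z points along the fingers, y is the direction in which the jaws open and shut (so a half turn about z gives the same grasp; the last joint's range is limited). The gripper opens to 88 mm and grips with 3 to 60 N. Pads are 19 mm wide; open, the fingers measure 130 mm over their backs; the gripper's body (78 mm by 193 mm) begins 47 mm behind the grasp point.
Start: joints at [-47.836, 20.546, 0.682, 0, -70.136, -16.507], TCP at [0.292, -0.608, 0.227] pointing down, gripper open.
Joint ranges: [-176.03, 176.03], [-82.01, 121.73], [-58.28, 71.71], [-173.87, 95.51], [-174.79, -0.11], [-173.66, 173.66]. Speed limits (degrees/s): [136.94, 136.94, 172.46, 180, 180, 180].

## Interface

Orientations are given as [roll, pitch, yaw] about the fixed x, y, z axes, in that order (R = Rz(yaw) Ry(pitch) Rx(roll)).
In Python, from plant import telemetry, snapshot, job, models, ctrl gives the robot as it stands.
- The arm moves only by the tool jog_arm, never from a script. Its argument "targets" is text: rows parted by semicolons, each of 7 numbers parted by spaces: the shift along the tool's x, y, z in m, then the turn, a rotation vector about the tool's x, y, z in degrees, then the gripper command: -1 is shut, 1 is fully open, values between are in proportion. A call has exactly 8 rows; each row is the pose to reach, as a shift and turn from the pose measured when the call began, along the tool's axes at that moment; what a row does not reach only later rows make up. A row lasts 1/8 s, in which the tool goes at most 62.5 mm and 10.7 degrees, less where a joint would pass 70% of its speed; a pose out of reach is approached as far as the arm can. A call with a gripper value outside its range is refused whole. The fingers move at their own pace and stop on an object; the grip force is fixed at half the most. Time passes only in rows, so rows that repeat a pose let the fingers close, or fill a call up. It gives the time, the measured TCP pose, the force and the opening at its end, in the units of the state.
- telemetry.get_obs(): the state, without advancing time (a new reading comes with each control period).
- snapshot(name): name is "side" or "top"; returns a dict with "img" (400x640x3 uint8, red, green, blue), "range_z" (400x640 float32, m along the optical axis (not along the pixel's ray), 0 where there is no reading), "intrinsics" (3x3 intrinsics, pixels), "R" (3x3) and "t" (3): a world point X has camera coordinates R X + t. Camera axes: x right, y down, z forward; pixel columns grow to the right and rows downward; lengths in m; the calibration is good to about 2 mm. A picture is of the moment at which its call begins.
- job.close_job(): hands the job in, once; it reports no verdict.
Trained networks look in a picture, given as the dict that the camera call returned (one of the last four; its "shot" number tells which), for a name from the list of things; names that differ only in an ending like _2 or _b are one class to them, and where a whole thing is asked for, a point or a joint stands for the part that bears it (a point fixed in the world has none). Each returns a list of dicts, best first, with "conf" (0 to 1); they miss things now and then, are a little off and sometimes report something else, mostly with a low value. They report only what shows in the picture. A call takes as long as a camera call.
- models.cut_out(name, picture): "region" (400x640 bool, what is visible of it) and "uv" ([column, row] in pixels, amid what is visible of it).
- models.spot_point(name, picture): "uv" ([column, row] in pixels: a listed point, or the origin of a listed thing).
The state is a dict: "clock": time; "joint_pos": joint angles; "qvel": joint speeds; "tau": joint torques, N m; "tool_pos": TCP position; "orientation": TCP orientation; "force": force on the tool from outside, world axes, zero at the start; "moment": the same for the moment, N m; "opening": finger opening in m.
Only numpy, scipy, OpenCV 4.12 (cv2) and the standard library are available. Lean on these libraries where they do the work, as an engineer would, in place of code of your own. Each camera call takes 0.05 s, during which the arm holds its last target.

## Task

Couple the gearbox linkage: take the steel pin from the wooden stand and pass it down through the upper ear of the yoke, the lug's eye trapped between the ears, and the lower ear, until its head sits fully down on the yoke, then let go. The eye is hidden and not yet in line, so slide the yoke towards the lug post and feel for it with the pin; press gently, never forcing it (under about 50 N). Leave the bolt, gear, can and wrench alone.

Things in the scene. Friction and masses are not known exactly. Their poses are not given: they have to be found in the camera images.
- pin_grip (a point): The pin to fit: bare steel, upright in one hole of the stand. Round head 20 mm wide, 32 mm tall; below it a 12 mm round shank 38 mm long whose last 4 mm taper to a flat 10 mm nose. About 110 g. Point: middle of the head, 16 mm above its underside, 54 mm above the nose; z up along the pin. Grip the head; its underside lies on the stand's top, 45 mm above the bench.
- yoke_hole (a point): Centre of the hole in the yoke's upper ear, on its top face, 84 mm above the bench; x along the rod towards the lug post (the way the yoke slides), z up. The yoke is a steel fork of two flat ears, 30 mm wide, 8 mm thick, 12 mm apart, reaching 40 mm ahead and 78 mm behind. Both holes are 13.2 mm wide, on one axis. Home: the pin head's underside lies on this face.
- lower_hole (a point): Centre of the hole in the yoke's lower ear, on its underside, 28 mm straight below yoke_hole; 26 mm of free height below it.
- yoke (a joint): Travel of yoke and rod in metres: 0 fully back, grows to a stop at 0.034 as the yoke slides towards the lug post. Starts at 0 to 0.004. It slides stiffly (about 3 N) and stays where left; the pin in the upper ear can drag it.
- cover: Gearbox side cover fixed to the bench, aluminium, 275 x 120 mm, 30 mm high; carries rod guide, yoke and lug post. Origin on the bench below the rod's centre line; x along the rod towards the lug post. yoke_hole lies on this line, at x = joint value minus 0.020. The rod guide, a block with its top at 82 mm, is centred 133 mm behind the origin.
- lug_post (a point): Top centre of the lug post, a block 36 x 50 mm, 80 mm high, 78 mm ahead of the cover's origin. From it the fixed lug, a steel bar 26 mm wide, 9 mm thick, reaches into the yoke's gap, its top 9.5 mm below yoke_hole. Its 13.6 mm eye is hidden and not measured: it lies on the rod's line, in line with the yoke's holes at a travel between 0.008 and 0.032, and must be felt for.
- stand: Wooden stand fixed to the bench: block 60 x 150 x 45 mm (x, y, z) with two upright holes at y = +40 and -40 mm, one with the pin, one with the bolt. Origin under its centre.
- bolt_head (a point): A spare dark bolt in the other hole of the stand, not needed: low hexagon head 27 mm wide and 9 mm tall, its middle at this point. Leave alone.
- gear: Spare steel gear lying on the bench, 98 mm wide, 34 mm high; origin under its centre. Leave alone.
- grease: Blue can, 66 mm wide, 90 mm high; origin under its centre. Leave alone.
- wrench: Steel wrench lying on the bench. Leave alone.

How it is judged:
By the outcome, as a careful person would: the job done as asked, in the order asked, and still so for the second after the job is handed in, with the robot touching nothing.
It also fails if it takes over 69 s, if anything falls off the work surface, if the arm or the gripper's body presses on something with over 40 N, if the wrist force passes 120 N, or if a joint passes its speed limit or range.

## Working session

There is one attempt and no reset: what is moved stays moved. The work goes in short steps, Python scripts to look and compute and a tool call to move; the robot and the scene stay as the last step left them, time stands still between calls to the robot, and variables do not carry over. Pictures are saved under pics/ and viewed, and the job is handed in when it is done.

Besides the shell and the picture viewer there is one more tool, called after "Call:" as name(argument=value, ...) on one line, values as JSON. jog_arm: Moves the arm, as the interface text tells. Its arguments: {"type":"object","properties":{"targets":{"type":"string"}},"required":["targets"]}

```bash
ls; mkdir -p pics; cat > h.py <<'E'
import numpy as np, cv2
from plant import telemetry, snapshot, job, models, ctrl
def save(s,n): cv2.imwrite('pics/'+n, cv2.cvtColor(s['img'],cv2.COLOR_RGB2BGR))
def tw(s,uv,z): # camera depth z -> world
    K=s['intrinsics']; p=np.linalg.inv(K)@np.array([uv[0],uv[1],1.])*z
    return s['R'].T@(p-s['t'])
def ray(s,uv):
    K=s['intrinsics']; d=s['R'].T@np.linalg.inv(K)@np.array([uv[0],uv[1],1.]); return -s['R'].T@s['t'], d/np.linalg.norm(d)
def atz(s,uv,z):
    o,d=ray(s,uv); return o+d*(z-o[2])/d[2]
def tri(a,ua,b,ub):
    o1,d1=ray(a,ua);o2,d2=ray(b,ub)
    A=np.stack([d1,-d2],1); x=np.linalg.lstsq(A,o2-o1,rcond=None)[0]
    p,q=o1+d1*x[0],o2+d2*x[1]; return (p+q)/2,np.linalg.norm(p-q)
def proj(s,X):
    c=s['R']@np.array(X)+s['t']; u=s['intrinsics']@c; return u[:2]/u[2]
E
python3 - <<'E'
from h import *
print(telemetry.get_obs(), ctrl.grip_depth)
S={n:snapshot(n) for n in('side','top')}
for n,s in S.items(): save(s,n+'0.png'); print(n,-s['R'].T@s['t'],s['R'][2])
np.set_printoptions(precision=4,suppress=True)
for k in ['pin_grip','yoke_hole','lower_hole','cover','lug_post','stand','bolt_head','gear','grease','wrench']:
    r={}
    for n in S:
        q=models.spot_point(k,S[n]); r[n]=q[:2]
        print(k,n,[(np.round(x['uv'],1),round(x['conf'],2)) for x in q[:2]])
    if all(r.values()): print('  tri',tri(S['side'],r['side'][0]['uv'],S['top'],r['top'][0]['uv']))
E
```

```text
pics
{'clock': 0.0, 'joint_pos': array([-4.78372322e+01,  2.05918850e+01,  6.35350329e-01, -2.20306690e-02,
       -7.01358166e+01, -1.65068804e+01]), 'qvel': array([-0.09498289,  0.00244402,  0.01041972,  0.06452967,  0.04827006,
        0.00788197]), 'tau': array([-1.31945813e-03, -5.82716024e+01,  2.93043441e+01,  6.99675992e+00,
        6.81476711e-03, -1.40722004e-04]), 'tool_pos': array([ 0.29203192, -0.60802376,  0.22562358]), 'orientation': array([ 1.79905570e+02, -6.38588088e-03, -1.54351610e+02]), 'force': array([ 0.92045171,  1.16925995, -0.62157102]), 'moment': array([-0.0261692 , -0.00354886,  0.00328708]), 'opening': 0.08784160714199} -0.0188
side [ 0.55763689 -1.01986759  0.68409631] [ 0.0583142   0.86200905 -0.50352741]
top [ 0.56908148 -0.00163195  1.06691101] [ 0.08462502  0.03168503 -0.99590896]
pin_grip side [(array([263.2, 249.3]), 0.47), (array([275.4, 284. ]), 0.21)]
pin_grip top [(array([413.6, 284.1]), 0.45)]
  tri (array([ 0.499 , -0.1459,  0.0658]), np.float64(0.006520591082409334))
yoke_hole side [(array([277.7, 171. ]), 0.9)]
yoke_hole top [(array([248.5,
[... 618 characters left out ...]
3]), 0.67)]
  tri (array([ 0.5212, -0.1821,  0.0128]), np.float64(0.004274395155790349))
bolt_head side []
bolt_head top [(array([450.2, 268.7]), 0.42)]
gear side [(array([370.7, 235. ]), 0.79)]
gear top [(array([343.5, 172.2]), 0.86), (array([427.7, 273.7]), 0.54)]
  tri (array([ 0.7433, -0.0086,  0.0018]), np.float64(0.002544868541192775))
grease side [(array([357.4, 178.2]), 0.75)]
grease top [(array([215.9, 173.2]), 0.76)]
  tri (array([0.7457, 0.2737, 0.0071]), np.float64(0.0032113476196391232))
wrench side [(array([392.8, 302.3]), 0.77), (array([277.6, 168.4]), 0.74)]
wrench top [(array([450.4, 170.3]), 0.69)]
  tri (array([ 0.7486, -0.2442, -0.0022]), np.float64(0.008058876631891986))
```

View pics/side0.png

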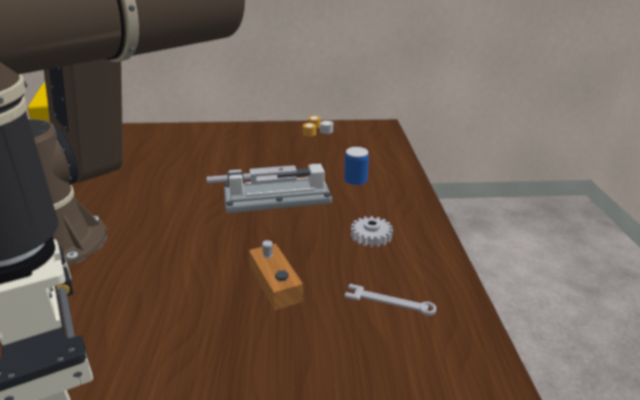

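View pics/top0.png

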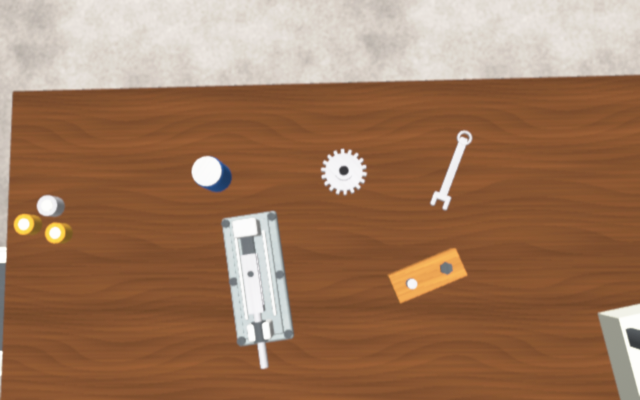

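```bash
python3 - <<'E'
import cv2
a=cv2.imread('pics/side0.png')[120:320,200:400];cv2.imwrite('pics/sidez.png',cv2.resize(a,(800,800),interpolation=2)[:600])
cv2.imwrite('pics/sidez.png',cv2.resize(a,(600,600),interpolation=2))
a=cv2.imread('pics/top0.png')[190:340,200:500];cv2.imwrite('pics/topz.png',cv2.resize(a,(800,400),interpolation=2))
E
```

```text
(no output)
```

View pics/sidez.png

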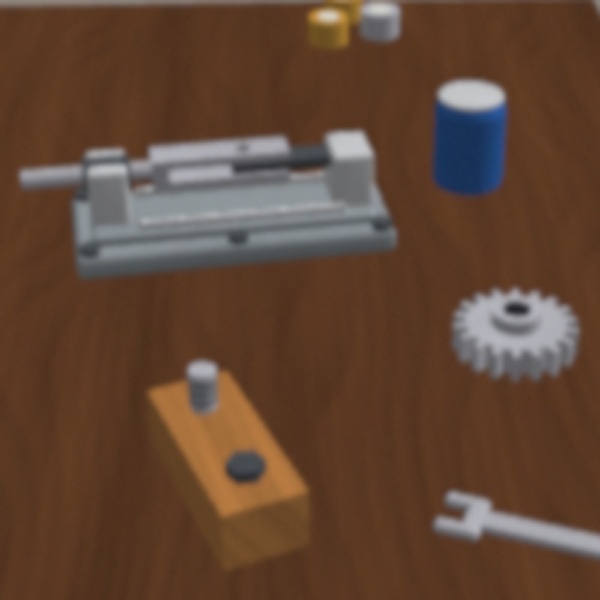

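View pics/topz.png

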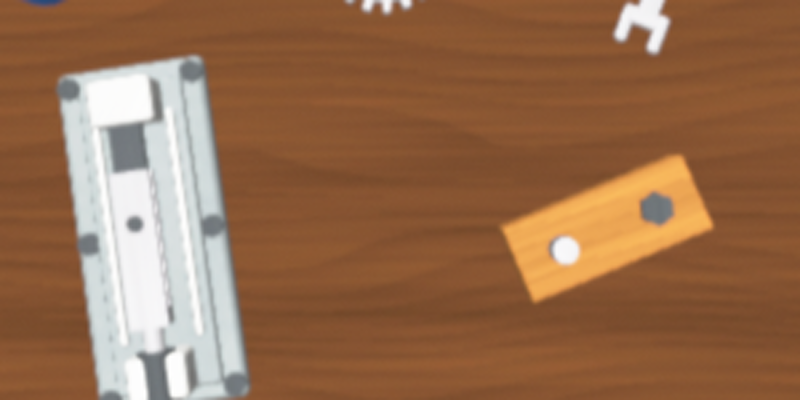

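The side view shows the pin head at about (267,248), its stand, and the yoke hole at about (281,169). In the top view the head is at about (412,284) and the yoke hole at about (250.5,274). I'll refine these to sub-pixel and check the heights.

```bash
cat > m1.py <<'E'
from h import *
np.set_printoptions(precision=4,suppress=True)
t=snapshot('top'); s=snapshot('side')
def cen(img,box,fn):
    r0,r1,c0,c1=box; g=img[r0:r1,c0:c1].astype(float); w=fn(g); 
    n,l,st,ce=cv2.connectedComponentsWithStats((w>0).astype(np.uint8))
    k=1+np.argmax(st[1:,4]); w=w*(l==k); y,x=np.mgrid[r0:r1,c0:c1]
    return np.array([(w*x).sum(),(w*y).sum()])/w.sum(), st[k]
ph,st=cen(t['img'],(272,296,400,424),lambda g:np.clip(g[...,2]-120,0,100)); print('pin head top',ph,st)
yh,st=cen(t['img'],(267,281,244,258),lambda g:np.clip(170-g.mean(2),0,100)); print('hole top',yh,st)
sh,st=cen(s['img'],(160,178,272,290),lambda g:np.clip(145-g.mean(2),0,100)); print('hole side',sh,st)
sp,st=cen(s['img'],(236,262,256,280),lambda g:np.clip(g[...,2]-85,0,40)); print('pin side',sp,st)
print(t['range_z'][284,412],s['range_z'][249,267])
print('pin by top depth',tw(t,ph,t['range_z'][284,412]),'atz.077',atz(t,ph,.077))
print('pin side', atz(s,sp,.061))
print('hole',atz(t,yh,.084),atz(s,sh,.084),tri(t,yh,s,sh), 'depth near',tw(t,(251,285),t['range_z'][285,251]))
m=models.cut_out('pin_grip',t); print([(x['uv'],x['conf'],x['region'].sum()) for x in m[:2]])
m=models.cut_out('pin_grip',s); print([(x['uv'],x['conf'],x['region'].sum()) for x in m[:2]])
m=models.cut_out('cover',t)
print([(x['uv'],x['conf'],x['region'].sum()) for x in m[:2]])
q=np.argwhere(m[0]['region'])[:,::-1].astype(np.float32); print(cv2.minAreaRect(q))
pts=np.array([atz(t,p,.03)[:2] for p in q[::3]],np.float32); print('cover rect',cv2.minAreaRect(pts))
# pixel crop enlarge
g=s['img'][160:178,272:292].mean(2).astype(int); print(g)
E
python3 m1.py
```

```text
pin head top [411.6807 283.4723] [  6   6  12  12 114]
hole top [250.0968 273.6297] [ 4  4  5  6 24]
hole side [281.0364 166.6124] [  0   0  18  18 239]
pin side [267.8752 246.0155] [  6   4  11  18 143]
0.97336876 1.058131
pin by top depth [ 0.5044 -0.1401  0.0796] atz.077 [ 0.5043 -0.1404  0.077 ]
pin side [ 0.5045 -0.1275  0.061 ]
hole [0.5286 0.1835 0.084 ] [0.5303 0.2005 0.084 ] (array([0.5299, 0.1818, 0.0932]), np.float64(0.0016900018238432532)) depth near [0.506  0.1816 0.0848]
[([412.0, 283.4], 0.68, np.int64(86))]
[([267.1, 252.3], 0.45, np.int64(147))]
[([259.1, 278.8], 0.93, np.int64(7436))]
((258.375732421875, 290.22406005859375), (153.92205810546875, 57.45603561401367), 82.14668273925781)
cover rect ((0.4935346245765686, 0.17553824186325073), (0.3220427334308624, 0.12132082879543304), 7.952653408050537)
[[ 57  60  59  57  57  55  54  56  57  57  56  57  57  59  58  59  57  56
   56  56]
 [ 59  59  59  59  57  57  56  56  56  58  58  56  57  58  57  59  58  57
   56  56]
 [ 58  59  58  59  58  56  55  54  56  57  57  56  56  58  58  58  56  58
   56  55]
 [ 58  58  59  59
[... 558 characters left out ...]
 173 173
  172 171]
 [176 176 176 176 175 171 160 147 138 137 146 159 164 166 165 164 163 162
  161 157]
 [168 167 167 166 165 161 154 146 140 138 140 145 146 144 140 138 136 135
  133 129]
 [146 144 142 139 138 134 129 126 122 119 119 120 118 114 112 108 106 106
  104 102]
 [120 118 117 115 112 107 104 101  99  98  97  96  95  92  90  89  87  84
   83  80]
 [121 121 121 119 113  97  84  81  80  78  77  74  73  72  71  70  68  67
   64  62]
 [148 150 150 147 134 101  73  63  62  62  60  59  58  57  57  57  57  57
   57  59]
 [168 170 170 166 150 113  76  61  61  66  67  67  69  74  77  81  83  83
   83  85]
 [175 175 175 172 158 127  98  87  88  92  96  96  97 102 105 109 115 114
  113 112]]
```

```bash
python3 - <<'E'
from h import *
np.set_printoptions(precision=4,suppress=True)
t=snapshot('top'); s=snapshot('side')
print('hole',tri(t,(250.1,273.6),s,(280.6,168.9)),atz(s,(280.6,168.9),.084))
print(s['img'][238:260,258:280].mean(2).astype(int))
print('pin top',tri(t,(411.7,283.5),s,(267.6,243.3)),atz(s,(267.6,243.3),.077))
cv2.imwrite('pics/tz2.png',cv2.resize(cv2.cvtColor(t['img'],cv2.COLOR_RGB2BGR)[205:355,215:300],(450,795)[:2],interpolation=cv2.INTER_CUBIC)[:600])
g=t['img'].astype(float).mean(2)
for c in [(272,215),(225,224),(280,274),(233,282),(288,334),(241,341)]:
    x0,y0=c; p=g[y0-5:y0+6,x0-5:x0+6]; w=np.clip(np.median(p)-20-p,0,None); y,x=np.mgrid[y0-5:y0+6,x0-5:x0+6]
    u=np.array([(w*x).sum(),(w*y).sum()])/w.sum(); print(u,atz(t,u,.03))
E
```

```text
hole (array([0.5291, 0.1832, 0.086 ]), np.float64(0.0005702670339061761)) [0.5293 0.1871 0.084 ]
[[ 58  60  61  62  61  63  63  62  63  64  63  61  59  58  58  57  58  57
   59  58  58  58]
 [ 58  60  61  63  64  66  73  78  85  86  82  75  67  62  59  57  57  58
   57  58  59  59]
 [ 58  60  61  62  71  86 103 115 123 126 120 111  99  84  67  57  56  57
   59  58  59  59]
 [ 57  59  60  67  88 120 143 154 159 160 157 152 141 118  85  62  57  57
   57  59  58  58]
 [ 57  58  62  74 107 146 168 175 176 177 176 174 168 145 105  71  62  62
   60  58  59  59]
 [ 57  58  62  78 116 155 174 179 179 179 181 179 176 157 119  87  81  77
   68  61  59  58]
 [ 57  59  62  77 109 144 163 169 171 173 173 173 169 153 126 106  99  96
   84  67  59  58]
 [ 59  59  64  74  97 121 137 145 151 154 155 153 151 143 126 114 110 108
   98  78  64  60]
 [ 66  69  74  82  93 103 111 116 122 125 129 131 132 129 120 114 113 113
  107  90  73  61]
 [ 83  86  93  95  94  92  93  95  98 101 107 111 114 115 115 114 114 114
  112 103  87  70]
 [103 105 106 104  97  88  82  81  82  85  90  96 103 108 114 115 114 116
[... 707 characters left out ...]
3  96 104 114 124 128 124 117 116 117
  116 115 114 115]
 [115 115 114 116 117 115 109 104 103 104 110 115 120 120 116 113 114 116
  117 116 114 114]
 [115 116 115 116 118 118 115 110 109 108 111 114 114 115 113 112 112 116
  117 116 115 115]
 [116 115 115 115 117 119 116 114 112 110 110 110 111 112 113 111 112 114
  115 116 116 116]]
pin top (array([ 0.5046, -0.1405,  0.0769]), np.float64(0.0008237490536244985)) [ 0.505  -0.1406  0.077 ]
[275.5241 212.4563] [0.6558 0.1386 0.03  ]
[220.2597 224.5581] [0.6319 0.2579 0.03  ]
[284.8934 272.0379] [0.5287 0.1195 0.03  ]
[228.313  283.5702] [0.5061 0.2403 0.03  ]
[292.76   335.8333] [0.3958 0.1041 0.03  ]
[237.2043 345.0884] [0.3778 0.2213 0.03  ]
```

View pics/tz2.png

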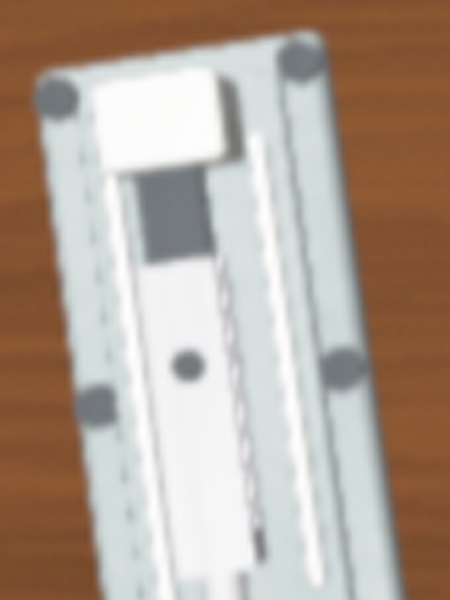

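```bash
cat >> h.py <<'E'
from scipy.spatial.transform import Rotation as Ro
np.set_printoptions(precision=4,suppress=True)
def delta(goal,yaw):
    o=telemetry.get_obs(); R0=Ro.from_euler('xyz',o['orientation'],degrees=True)
    Rg=Ro.from_euler('xyz',[180,0,yaw],degrees=True)
    print('pos',o['tool_pos'],'rpy',o['orientation'],'F',o['force'],'M',o['moment'],'op',o['opening'],'t',o['clock'])
    print('shift',R0.inv().apply(np.array(goal)-o['tool_pos']),'rv',np.degrees((R0.inv()*Rg).as_rotvec()))
E
python3 - <<'E'
from h import *
t=snapshot('top')
P=[atz(t,u,.03)[:2] for u in [(225.8,223.5),(271.9,216.5),(279.8,274.7),(233.3,281.5)]]
for a,b in ((3,0),(2,1)): d=P[a]-P[b]; print(np.degrees(np.arctan2(-d[1],-d[0])))
d=P[0]-P[1]; print('x',np.degrees(np.arctan2(d[1],d[0])))
delta([.5045,-.1405,.12],-82)
E
```

```text
7.505160312423689
7.3828482137287414
x 97.6179407547572
pos [ 0.2922 -0.6084  0.2265] rpy [ 179.9978   -0.0007 -154.3442] F [ 0.261  -0.0222 -0.3618] M [ 0.0304 -0.0093  0.037 ] op 0.08750923005159866 t 1.5
shift [-0.3939  0.3299  0.1066] rv [  0.0023   0.0008 -72.3442]
```

Call:
jog_arm(targets="-0.394 0.330 0.100 0 0 -72.7 0.2; -0.394 0.330 0.100 0 0 -72.7 0.2; -0.394 0.330 0.100 0 0 -72.7 0.2; -0.394 0.330 0.100 0 0 -72.7 0.2; -0.394 0.330 0.100 0 0 -72.7 0.2; -0.394 0.330 0.100 0 0 -72.7 0.2; -0.394 0.330 0.100 0 0 -72.7 0.2; -0.394 0.330 0.100 0 0 -72.7 0.2")

```text
clock: 2.5
tool_pos: [0.4958, -0.1595, 0.1312]
orientation: [-179.9, -0.0, -81.5]
force: [1.1, -0.4, 0.2]
opening: 0.0528
```

```bash
python3 -c "
from h import *
delta([.5045,-.1405,.049],-82.4)"
```

```text
pos [ 0.4958 -0.1595  0.1312] rpy [-179.9343   -0.0143  -81.5115] F [ 1.0642 -0.3755  0.2366] M [-0.0757 -0.0943 -0.0385] op 0.05283869857566883 t 2.5
shift [-0.0175 -0.0114  0.0822] rv [-0.0658 -0.0138  0.8885]
```

Call:
jog_arm(targets="-0.0175 -0.0114 0.02 0 0 0.9 0.2; -0.0175 -0.0114 0.03 0 0 0.9 0.2; -0.0175 -0.0114 0.05 0 0 0.9 0.2; -0.0175 -0.0114 0.07 0 0 0.9 0.2; -0.0175 -0.0114 0.082 0 0 0.9 0.2; -0.0175 -0.0114 0.082 0 0 0.9 0.2; -0.0175 -0.0114 0.082 0 0 0.9 0.2; -0.0175 -0.0114 0.082 0 0 0.9 0.2")

```text
clock: 3.5
tool_pos: [0.5051, -0.1406, 0.05]
orientation: [-179.9, -0.0, -82.4]
force: [0.0, 1.2, 0.8]
opening: 0.0527
```

```bash
python3 -c "
from h import *
delta([.5045,-.1405,.049],-82.4)
s=snapshot('side');t=snapshot('top')
a=cv2.cvtColor(s['img'],4)[200:290,210:330];b=cv2.cvtColor(t['img'],4)[240:330,350:470]
cv2.imwrite('pics/g1.png',cv2.resize(np.hstack([a,b]),(800,300),interpolation=2))"
```

```text
pos [ 0.5051 -0.1406  0.05  ] rpy [-179.8544   -0.0234  -82.4068] F [0.0444 1.1834 0.7807] M [0.0299 0.1059 0.0009] op 0.05270254808083068 t 3.5
shift [-0.0002  0.0006  0.001 ] rv [-0.1456 -0.0234 -0.0068]
```

View pics/g1.png

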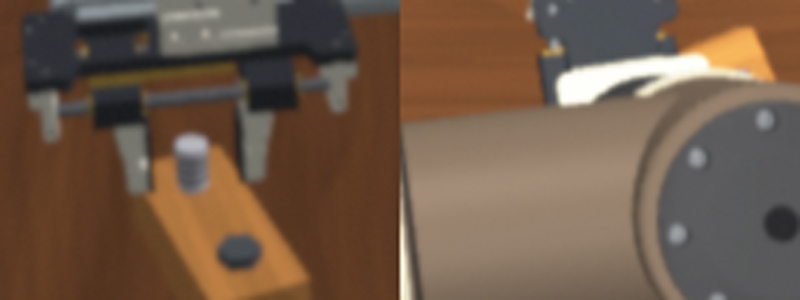

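The pin head stands between the open fingers, at about (190,165) in the crop, with the tips just above the wood. Closing.

Call:
jog_arm(targets="0 0.0003 0.001 0 0 0 -1; 0 0.0003 0.001 0 0 0 -1; 0 0.0003 0.001 0 0 0 -1; 0 0.0003 0.001 0 0 0 -1; 0 0.0003 0.001 0 0 0 -1; 0 0.0003 0.001 0 0 0 -1; 0 0.0003 0.001 0 0 0 -1; 0 0.0003 0.001 0 0 0 -1")

```text
clock: 4.6
tool_pos: [0.5044, -0.1406, 0.0488]
orientation: [-179.9, -0.0, -82.4]
force: [-0.4, -0.3, 2.2]
opening: 0.0194
```

```bash
python3 -c "
from h import *
delta([.5045,-.1405,.15],-82.4)"
```

```text
pos [ 0.5044 -0.1406  0.0488] rpy [-179.8886   -0.017   -82.4082] F [-0.4211 -0.2675  2.2331] M [0.092  0.5733 0.0323] op 0.019415168175719255 t 4.6
shift [-0.0001 -0.0003 -0.1012] rv [-0.1114 -0.017  -0.0082]
```

Call:
jog_arm(targets="0 0 -0.015 -0.1 0 0 -1; 0 0 -0.03 -0.1 0 0 -1; 0 0 -0.05 -0.1 0 0 -1; 0 0 -0.07 -0.1 0 0 -1; 0 0 -0.09 -0.1 0 0 -1; 0 0 -0.105 -0.1 0 0 -1; 0 0 -0.105 -0.1 0 0 -1; 0 0 -0.105 -0.1 0 0 -1")

```text
clock: 5.6
tool_pos: [0.5038, -0.1405, 0.1531]
orientation: [180.0, 0.0, -82.4]
force: [-1.0, -0.4, -1.1]
opening: 0.0197
```

```bash
python3 -c "
from h import *
delta([.529,.1835,.145],-82.4)
s=snapshot('side')
print(proj(s,telemetry.get_obs()['tool_pos']-[0,0,.042]))
a=cv2.cvtColor(s['img'],4)[160:260,200:340]
cv2.imwrite('pics/g2.png',cv2.resize(a,(800,571),interpolation=2))"
```

```text
pos [ 0.5038 -0.1405  0.1531] rpy [179.9701   0.0048 -82.4208] F [-0.9585 -0.3711 -1.1209] M [0.04   0.1288 0.0213] op 0.019712537791232217 t 5.6
shift [-0.3178 -0.0677  0.0081] rv [ 0.0299  0.0048 -0.0208]
[266.2113 229.4779]
```

View pics/g2.png

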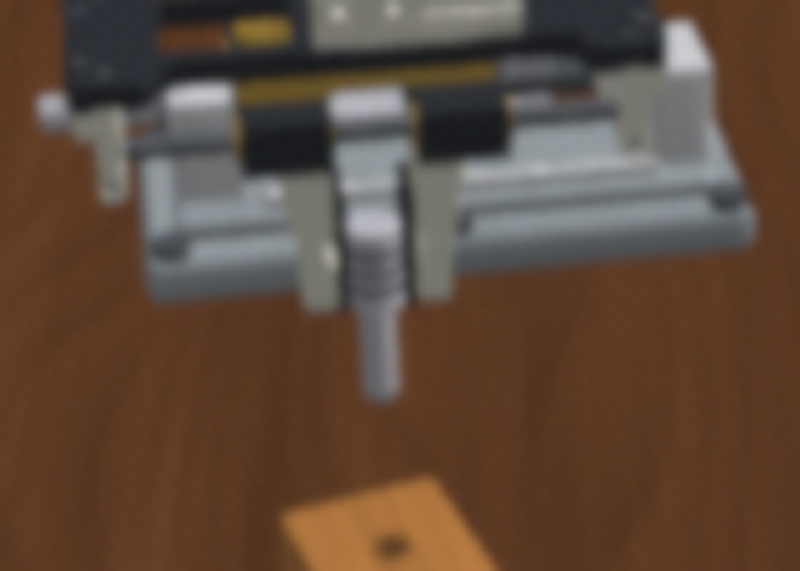

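The pin hangs upright, with its nose at about px (266.9,229.6) against a predicted (266.2,229.5). Next I'll move above the yoke.

Call:
jog_arm(targets="-0.05 -0.012 0 0 0 0 -1; -0.10 -0.022 0 0 0 0 -1; -0.16 -0.035 0 0 0 0 -1; -0.22 -0.047 0 0 0 0 -1; -0.27 -0.058 0 0 0 0 -1; -0.318 -0.068 0.005 0 0 0 -1; -0.318 -0.068 0.008 0 0 0 -1; -0.318 -0.068 0.010 0 0 0 -1")

```text
clock: 6.65
tool_pos: [0.5285, 0.1834, 0.1417]
orientation: [179.8, -0.1, -82.4]
force: [-0.3, 0.7, -1.9]
opening: 0.0194
```

```bash
python3 -c "
from h import *
delta([.529,.1835,.130],-82.4)
s=snapshot('side');o=telemetry.get_obs()
print(proj(s,o['tool_pos']-[0,0,.042]),proj(s,[.529,.1835,.084]))
a=cv2.cvtColor(s['img'],4)[110:210,200:340]
cv2.imwrite('pics/g3.png',cv2.resize(a,(800,571),interpolation=2))"
```

```text
pos [0.5285 0.1834 0.1417] rpy [179.8234  -0.0596 -82.3812] F [-0.3045  0.6513 -1.8784] M [-0.0416  0.1197  0.0176] op 0.019400620706308918 t 6.65
shift [-0.     -0.0006  0.0117] rv [ 0.1766 -0.0597  0.0187]
[280.0928 164.1827] [280.4863 169.5242]
```

View pics/g3.png

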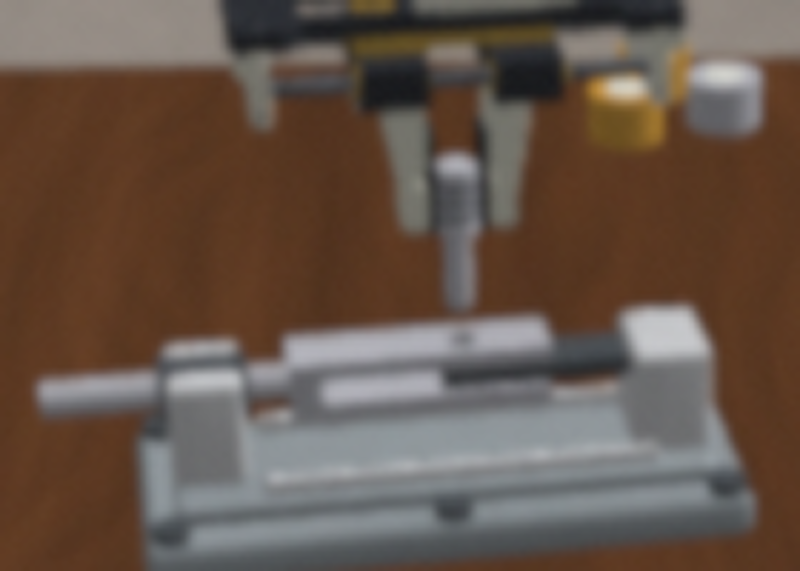

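Nose and hole line up in the side view: nose at about (280.5,164) and hole at about (280.9,169), both offset alike from prediction. I'll descend gently.

Call:
jog_arm(targets="0 -0.0006 0.004 0.15 0 0 -1; 0 -0.0006 0.008 0.15 0 0 -1; 0 -0.0006 0.011 0.15 0 0 -1; 0 -0.0006 0.014 0.15 0 0 -1; 0 -0.0006 0.016 0.15 0 0 -1; 0 -0.0006 0.018 0.15 0 0 -1; 0 -0.0006 0.019 0.15 0 0 -1; 0 -0.0006 0.020 0.15 0 0 -1")

```text
clock: 7.7
tool_pos: [0.5289, 0.183, 0.1217]
orientation: [180.0, -0.0, -82.4]
force: [-1.4, 0.4, 0.2]
opening: 0.0192
```

```bash
python3 -c "
from h import *
delta([.529,.1835,.120],-82.4)"
```

```text
pos [0.5289 0.183  0.1217] rpy [179.9746  -0.0488 -82.4331] F [-1.3801  0.3835  0.2436] M [0.1901 0.6293 0.0484] op 0.019247535111482934 t 7.7
shift [-0.0005 -0.0001  0.0017] rv [ 0.0255 -0.0488 -0.0331]
```

Call:
jog_arm(targets="-0.0002 0 0.001 0 0 0 -1; -0.0002 0 0.002 0 0 0 -1; -0.0002 0 0.003 0 0 0 -1; -0.0002 0 0.004 0 0 0 -1; -0.0002 0 0.005 0 0 0 -1; -0.0002 0 0.0055 0 0 0 -1; -0.0002 0 0.006 0 0 0 -1; -0.0002 0 0.006 0 0 0 -1")

```text
clock: 8.7
tool_pos: [0.5289, 0.1832, 0.1162]
orientation: [180.0, -0.1, -82.4]
force: [-4.8, 1.0, 6.6]
opening: 0.0193
```

```bash
python3 -c "
from h import *
delta([.529,.1835,.120],-82.4)"
```

```text
pos [0.5289 0.1832 0.1162] rpy [179.9866  -0.0516 -82.4198] F [-4.7731  0.986   6.614 ] M [ 0.2198  2.1591 -0.0472] op 0.01931096628565382 t 8.7
shift [-0.0003 -0.0001 -0.0038] rv [ 0.0134 -0.0516 -0.0198]
```

Contact with the lug at nose z of about 74.5 mm, as expected (the lug top is 9.5 mm below the face). Now I'll drag the yoke forward under a light press.

Call:
jog_arm(targets="0 -0.0005 0.0004 0 0 0 -1; 0 -0.001 0.0004 0 0 0 -1; 0 -0.0015 0.0004 0 0 0 -1; 0 -0.002 0.0004 0 0 0 -1; 0 -0.0025 0.0004 0 0 0 -1; 0 -0.003 0.0004 0 0 0 -1; 0 -0.0035 0.0004 0 0 0 -1; 0 -0.004 0.0004 0 0 0 -1")

```text
clock: 9.7
tool_pos: [0.5321, 0.1835, 0.1162]
orientation: [179.9, -0.1, -82.4]
force: [-8.4, 1.0, 8.0]
opening: 0.0199
```

```bash
python3 -c "
from h import *
delta([.529,.1835,.1162],-82.4)
s=snapshot('side');o=telemetry.get_obs()
a=cv2.cvtColor(s['img'],4)[110:210,200:340]
cv2.imwrite('pics/g4.png',cv2.resize(a,(800,571),interpolation=2))"
```

```text
pos [0.5321 0.1835 0.1162] rpy [179.9243  -0.0637 -82.4213] F [-8.4228  1.0218  8.0321] M [0.3935 3.3504 0.0442] op 0.019871363688923508 t 9.7
shift [-0.0005  0.0031  0.    ] rv [ 0.0757 -0.0637 -0.0213]
```

View pics/g4.png

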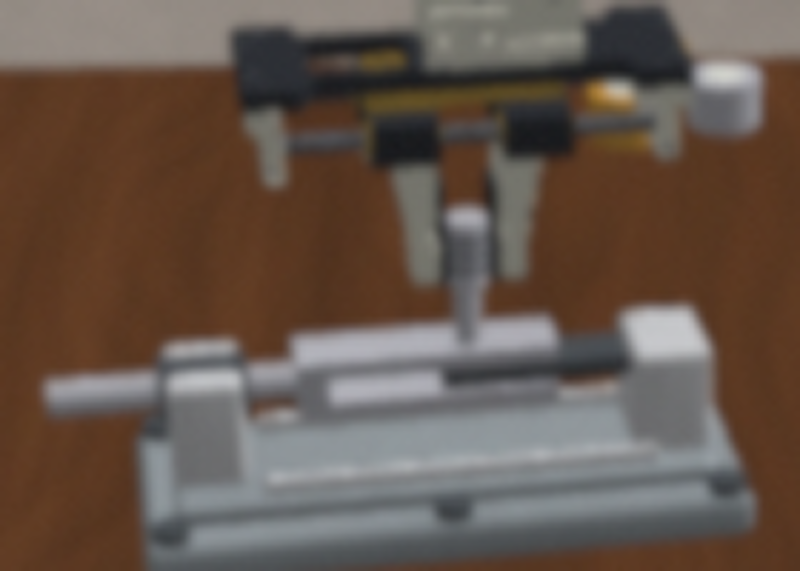

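Call:
jog_arm(targets="0 -0.0008 0.0004 0 0 0 -1; 0 -0.0012 0.0004 0 0 0 -1; 0 -0.0016 0.0004 0 0 0 -1; 0 -0.002 0.0004 0 0 0 -1; 0 -0.0024 0.0004 0 0 0 -1; 0 -0.0028 0.0004 0 0 0 -1; 0 -0.0032 0.0004 0 0 0 -1; 0 -0.0036 0.0004 0 0 0 -1")

```text
clock: 10.75
tool_pos: [0.5351, 0.1838, 0.1162]
orientation: [179.9, -0.1, -82.4]
force: [-7.3, 1.2, 8.0]
opening: 0.0194
```

```bash
python3 -c "
from h import *
delta([.529,.1835,.1162],-82.4)"
```

```text
pos [0.5351 0.1838 0.1162] rpy [179.8665  -0.0722 -82.4175] F [-7.2957  1.2007  8.0415] M [0.4608 3.2801 0.0362] op 0.01938930516372994 t 10.75
shift [-0.0005  0.0061  0.    ] rv [ 0.1335 -0.0721 -0.0176]
```

Call:
jog_arm(targets="-0.0002 -0.0008 0.0004 0.1 0 0 -1; -0.0002 -0.0012 0.0004 0.1 0 0 -1; -0.0002 -0.0016 0.0004 0.1 0 0 -1; -0.0002 -0.002 0.0004 0.1 0 0 -1; -0.0002 -0.0024 0.0004 0.1 0 0 -1; -0.0002 -0.0028 0.0004 0.1 0 0 -1; -0.0002 -0.0032 0.0004 0.1 0 0 -1; -0.0002 -0.0036 0.0004 0.1 0 0 -1")

```text
clock: 11.75
tool_pos: [0.5379, 0.1842, 0.1162]
orientation: [179.9, -0.1, -82.4]
force: [-7.4, 0.9, 7.9]
opening: 0.0193
```

Call:
jog_arm(targets="-0.0002 -0.0008 0.0004 0.1 0 0 -1; -0.0002 -0.0012 0.0004 0.1 0 0 -1; -0.0002 -0.0016 0.0004 0.1 0 0 -1; -0.0002 -0.002 0.0004 0.1 0 0 -1; -0.0002 -0.0024 0.0004 0.1 0 0 -1; -0.0002 -0.0028 0.0004 0.1 0 0 -1; -0.0002 -0.0032 0.0004 0.1 0 0 -1; -0.0002 -0.0036 0.0004 0.1 0 0 -1")

```text
clock: 12.75
tool_pos: [0.5406, 0.1846, 0.1162]
orientation: [179.9, -0.1, -82.4]
force: [-6.9, 0.4, 8.0]
opening: 0.0197
```

Call:
jog_arm(targets="-0.0002 -0.0008 0.0004 0.1 0 0 -1; -0.0002 -0.0012 0.0004 0.1 0 0 -1; -0.0002 -0.0016 0.0004 0.1 0 0 -1; -0.0002 -0.002 0.0004 0.1 0 0 -1; -0.0002 -0.0024 0.0004 0.1 0 0 -1; -0.0002 -0.0028 0.0004 0.1 0 0 -1; -0.0002 -0.0032 0.0004 0.1 0 0 -1; -0.0002 -0.0036 0.0004 0.1 0 0 -1")

```text
clock: 13.75
tool_pos: [0.5433, 0.1851, 0.1162]
orientation: [180.0, -0.1, -82.4]
force: [-7.6, -0.2, 8.0]
opening: 0.0195
```

Call:
jog_arm(targets="-0.0001 -0.0008 0.0004 0 0 0 -1; -0.0001 -0.0012 0.0004 0 0 0 -1; -0.0001 -0.0016 0.0004 0 0 0 -1; -0.0001 -0.002 0.0004 0 0 0 -1; -0.0001 -0.0024 0.0004 0 0 0 -1; -0.0001 -0.0028 0.0004 0 0 0 -1; -0.0001 -0.0032 0.0004 0 0 0 -1; -0.0001 -0.0036 0.0004 0 0 0 -1")

```text
clock: 14.75
tool_pos: [0.5463, 0.1854, 0.1162]
orientation: [179.9, -0.1, -82.4]
force: [-6.7, 0.8, 6.0]
opening: 0.019
```

Call:
jog_arm(targets="-0.0001 -0.0008 0.0005 0.05 0 0 -1; -0.0001 -0.0010 0.0005 0.05 0 0 -1; -0.0001 -0.0013 0.0005 0.05 0 0 -1; -0.0001 -0.0016 0.0005 0.05 0 0 -1; -0.0001 -0.0019 0.0005 0.05 0 0 -1; -0.0001 -0.0022 0.0005 0.05 0 0 -1; -0.0001 -0.0025 0.0005 0.05 0 0 -1; -0.0001 -0.0028 0.0005 0.05 0 0 -1")

```text
clock: 15.75
tool_pos: [0.5482, 0.1857, 0.1161]
orientation: [179.9, -0.2, -82.4]
force: [-7.9, 0.8, 8.7]
opening: 0.0193
```

Call:
jog_arm(targets="-0.0001 -0.0008 0.0005 0.05 0.1 0 -1; -0.0001 -0.0010 0.0005 0.05 0.1 0 -1; -0.0001 -0.0013 0.0005 0.05 0.1 0 -1; -0.0001 -0.0016 0.0005 0.05 0.1 0 -1; -0.0001 -0.0019 0.0005 0.05 0.1 0 -1; -0.0001 -0.0022 0.0005 0.05 0.1 0 -1; -0.0001 -0.0025 0.0005 0.05 0.1 0 -1; -0.0001 -0.0028 0.0005 0.05 0.1 0 -1")

```text
clock: 16.75
tool_pos: [0.5503, 0.186, 0.1161]
orientation: [179.9, -0.3, -82.4]
force: [-7.8, 0.3, 8.1]
opening: 0.0194
```

Call:
jog_arm(targets="-0.0001 -0.0008 0.0005 0.05 -0.3 0 -1; -0.0001 -0.0010 0.0005 0.05 -0.3 0 -1; -0.0001 -0.0013 0.0005 0.05 -0.3 0 -1; -0.0001 -0.0016 0.0005 0.05 -0.3 0 -1; -0.0001 -0.0019 0.0005 0.05 -0.3 0 -1; -0.0001 -0.0022 0.0005 0.05 -0.3 0 -1; -0.0001 -0.0025 0.0005 0.05 -0.3 0 -1; -0.0001 -0.0028 0.0005 0.05 -0.3 0 -1")

```text
clock: 17.75
tool_pos: [0.5524, 0.1862, 0.1159]
orientation: [179.9, 0.0, -82.4]
force: [-6.3, 1.5, 5.6]
opening: 0.0195
```

Call:
jog_arm(targets="-0.0002 -0.0006 0.0006 0.05 0 0 -1; -0.0002 -0.0007 0.0007 0.05 0 0 -1; -0.0002 -0.0008 0.0007 0.05 0 0 -1; -0.0002 -0.0009 0.0007 0.05 0 0 -1; -0.0002 -0.0011 0.0007 0.05 0 0 -1; -0.0002 -0.0013 0.0007 0.05 0 0 -1; -0.0002 -0.0016 0.0007 0.05 0 0 -1; -0.0002 -0.0018 0.0007 0.05 0 0 -1")

```text
clock: 18.75
tool_pos: [0.5541, 0.1866, 0.115]
orientation: [179.9, 0.0, -82.4]
force: [-3.9, 1.6, 0.3]
opening: 0.0196
```

```bash
python3 -c "
from h import *
delta([.529,.1835,.1162],-82.4)
s=snapshot('side');o=telemetry.get_obs()
print(proj(s,o['tool_pos']-[0,0,.042]))
a=cv2.cvtColor(s['img'],4)[110:210,200:340]
cv2.imwrite('pics/g5.png',cv2.resize(a,(800,571),interpolation=2))"
```

```text
pos [0.5541 0.1866 0.115 ] rpy [179.9071   0.0155 -82.4094] F [-3.859   1.5502  0.2728] M [0.252  1.379  0.0158] op 0.019604731653186786 t 18.75
shift [-0.0003  0.0253 -0.0011] rv [ 0.0929  0.0156 -0.0093]
[290.2634 172.5588]
```

View pics/g5.png

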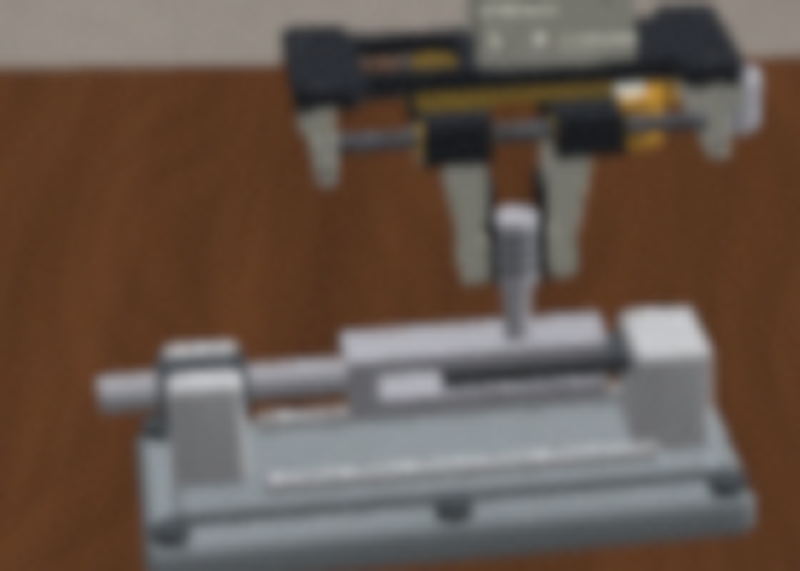

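The pin dropped below the lug top (z 115.0, Fz about 0), so it's entering the eye. I'll advance towards its centre while lowering.

Call:
jog_arm(targets="-0.0001 -0.0006 0.0005 0.05 0 0 -1; -0.0001 -0.0008 0.0008 0.05 0 0 -1; -0.0001 -0.001 0.0012 0.05 0 0 -1; -0.0001 -0.0012 0.0016 0.05 0 0 -1; -0.0001 -0.0014 0.002 0.05 0 0 -1; -0.0001 -0.0016 0.0022 0.05 0 0 -1; -0.0001 -0.0018 0.0025 0.05 0 0 -1; -0.0001 -0.0018 0.0025 0.05 0 0 -1")

```text
clock: 19.8
tool_pos: [0.5557, 0.1869, 0.1125]
orientation: [179.9, 0.0, -82.4]
force: [-4.2, -0.1, 1.4]
opening: 0.0196
```

Call:
jog_arm(targets="0 -0.0004 0.0007 0.1 0 0 -1; 0 -0.0004 0.0014 0.1 0 0 -1; 0 -0.0004 0.0021 0.1 0 0 -1; 0 -0.0004 0.0028 0.1 0 0 -1; 0 -0.0004 0.0034 0.1 0 0 -1; 0 -0.0004 0.004 0.1 0 0 -1; 0 -0.0004 0.0045 0.1 0 0 -1; 0 -0.0004 0.005 0.1 0 0 -1")

```text
clock: 20.8
tool_pos: [0.5555, 0.1868, 0.1074]
orientation: [180.0, 0.0, -82.4]
force: [-6.9, 0.8, 3.9]
opening: 0.0196
```

```bash
python3 -c "
from h import *
delta([.529,.1835,.1162],-82.4)"
```

```text
pos [0.5555 0.1868 0.1074] rpy [179.9817   0.0034 -82.4187] F [-6.9348  0.8355  3.8965] M [ 0.3369  2.7275 -0.0418] op 0.019597931441826946 t 20.8
shift [-0.0002  0.0267 -0.0088] rv [ 0.0183  0.0034 -0.0187]
```

Call:
jog_arm(targets="-0.0001 0.0002 0.0007 0 0 0 -1; -0.0001 0.0002 0.0014 0 0 0 -1; -0.0001 0.0002 0.0021 0 0 0 -1; -0.0001 0.0002 0.0028 0 0 0 -1; -0.0001 0.0002 0.0034 0 0 0 -1; -0.0001 0.0002 0.004 0 0 0 -1; -0.0001 0.0002 0.0045 0 0 0 -1; -0.0001 0.0002 0.005 0 0 0 -1")

```text
clock: 21.8
tool_pos: [0.5552, 0.1868, 0.1024]
orientation: [180.0, -0.0, -82.4]
force: [-4.4, 0.1, 1.5]
opening: 0.0195
```

```bash
python3 -c "
from h import *
delta([.529,.1835,.1162],-82.4)"
```

```text
pos [0.5552 0.1868 0.1024] rpy [179.9703  -0.0048 -82.4119] F [-4.374   0.0802  1.4717] M [ 0.2106  2.0944 -0.0041] op 0.01947520208549743 t 21.8
shift [-0.0002  0.0264 -0.0138] rv [ 0.0297 -0.0048 -0.0119]
```

Call:
jog_arm(targets="0 0.0002 0.001 0 0 0 -1; 0 0.0002 0.002 0 0 0 -1; 0 0.0002 0.003 0 0 0 -1; 0 0.0002 0.004 0 0 0 -1; 0 0.0002 0.005 0 0 0 -1; 0 0.0002 0.006 0 0 0 -1; 0 0.0002 0.007 0 0 0 -1; 0 0.0002 0.008 0 0 0 -1")

```text
clock: 22.8
tool_pos: [0.5551, 0.1868, 0.0943]
orientation: [180.0, 0.0, -82.4]
force: [-3.6, 0.5, 1.1]
opening: 0.0193
```

```bash
python3 -c "
from h import *
delta([.529,.1835,.1162],-82.4)"
```

```text
pos [0.5551 0.1868 0.0943] rpy [179.9792   0.0011 -82.4154] F [-3.5867  0.4882  1.0523] M [0.1908 1.4053 0.0062] op 0.019317971022646634 t 22.8
shift [-0.0002  0.0263 -0.0219] rv [ 0.0208  0.0011 -0.0154]
```

Call:
jog_arm(targets="0 0.0002 0.001 0 0 0 -1; 0 0.0002 0.002 0 0 0 -1; 0 0.0002 0.003 0 0 0 -1; 0 0.0002 0.004 0 0 0 -1; 0 0.0002 0.005 0 0 0 -1; 0 0.0002 0.0058 0 0 0 -1; 0 0.0002 0.0064 0 0 0 -1; 0 0.0002 0.0068 0 0 0 -1")

```text
clock: 23.8
tool_pos: [0.555, 0.1868, 0.0878]
orientation: [180.0, -0.0, -82.4]
force: [-4.3, -0.0, 4.9]
opening: 0.0192
```

```bash
python3 -c "
from h import *
delta([.529,.1835,.1162],-82.4)"
```

```text
pos [0.555  0.1868 0.0878] rpy [179.9927  -0.0016 -82.4051] F [-4.2519 -0.0056  4.8845] M [0.0904 1.4504 0.0133] op 0.019215553909267095 t 23.8
shift [-0.0001  0.0262 -0.0284] rv [ 0.0073 -0.0016 -0.0051]
```

Seating contact at the predicted height (87.8 mm). One gentle press to confirm before opening.

Call:
jog_arm(targets="0 0.0002 0.0005 0 0 0 -1; 0 0.0002 0.0008 0 0 0 -1; 0 0.0002 0.001 0 0 0 -1; 0 0.0002 0.0012 0 0 0 -1; 0 0.0002 0.0012 0 0 0 -1; 0 0.0002 0.0012 0 0 0 -1; 0 0.0002 0.0012 0 0 0 -1; 0 0.0002 0.0012 0 0 0 -1")

```text
clock: 24.8
tool_pos: [0.555, 0.1869, 0.0877]
orientation: [-180.0, 0.0, -82.4]
force: [-5.5, -0.5, 9.8]
opening: 0.0198
```

```bash
python3 -c "
from h import *
delta([.529,.1835,.1162],-82.4)
s=snapshot('side');o=telemetry.get_obs()
a=cv2.cvtColor(s['img'],4)[110:210,200:340]
cv2.imwrite('pics/g6.png',cv2.resize(a,(800,571),interpolation=2))"
```

```text
pos [0.555  0.1869 0.0877] rpy [-179.9607    0.0037  -82.3829] F [-5.4806 -0.4871  9.8447] M [-0.0792  2.1817  0.0071] op 0.019819800833405888 t 24.8
shift [-0.0001  0.0261 -0.0286] rv [-0.0393  0.0037  0.0171]
```

View pics/g6.png

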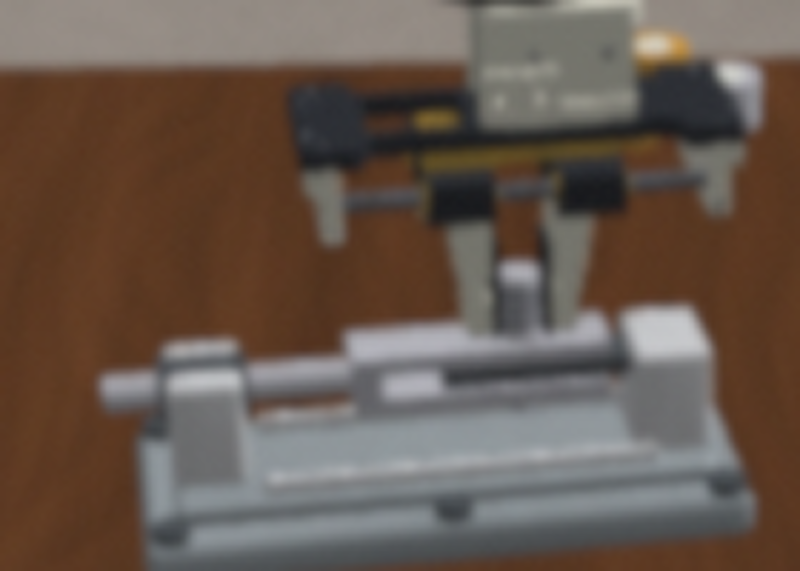

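The head sits on the yoke's top face (crop about (520,330)) and the press is solid at 10 N with no travel. Opening and retreating.

Call:
jog_arm(targets="0 0 0 0 0 0 0.2; 0 0 0 0 0 0 0.2; 0 0 0 0 0 0 0.2; 0 0 0 0 0 0 0.2; 0 0 0 0 0 0 0.2; 0 0 -0.001 0 0 0 0.2; 0 0 -0.002 0 0 0 0.2; 0 0 -0.003 0 0 0 0.2")

```text
clock: 25.85
tool_pos: [0.555, 0.1869, 0.0908]
orientation: [-180.0, 0.0, -82.4]
force: [-0.9, 0.4, 0.4]
opening: 0.0528
```

Call:
jog_arm(targets="0 0 -0.015 0 0 0 0.2; 0 0 -0.03 0 0 0 0.2; 0 0 -0.05 0 0 0 0.2; 0 0 -0.08 0 0 0 0.2; 0.05 0 -0.11 0 0 0 0.2; 0.10 0 -0.12 0 0 0 0.2; 0.15 0 -0.12 0 0 0 0.2; 0.20 0 -0.12 0 0 0 0.2")

```text
clock: 26.85
tool_pos: [0.5817, -0.0128, 0.2127]
orientation: [-179.8, 0.0, -82.4]
force: [1.6, 0.2, -0.7]
opening: 0.0525
```

```bash
python3 -c "
from h import *
delta([.529,.1835,.1162],-82.4)
s=snapshot('side');t=snapshot('top')
a=cv2.cvtColor(s['img'],4)[110:210,200:340];b=cv2.cvtColor(t['img'],4)[200:350,190:330]
cv2.imwrite('pics/g7.png',np.hstack([cv2.resize(a,(420,300),interpolation=2),cv2.resize(b,(280,300),interpolation=2)]))
q=models.cut_out('pin_grip',t);print([(x['uv'],x['conf']) for x in q[:2]])
q2=models.spot_point('pin_grip',s);q3=models.spot_point('pin_grip',t);print([(x['uv'],x['conf']) for x in q2[:2]+q3[:2]])
print(proj(s,[.555,.1869,.1]),proj(t,[.555,.1869,.116]), proj(s,[.555,.1869,.116]))
u=proj(t,[.555,.1869,.116]).round().astype(int); d=t['range_z'][u[1]-2:u[1]+3,u[0]-2:u[0]+3]; print(tw(t,u,np.median(d)))
v=proj(t,[.53,.1835,.084]).round().astype(int); print(tw(t,v,t['range_z'][v[1],v[0]]))"
```

```text
pos [ 0.5817 -0.0128  0.2127] rpy [-179.8123    0.0244  -82.3597] F [ 1.5618  0.1959 -0.7201] M [-0.0445 -0.0107 -0.045 ] op 0.05249055985225435 t 26.85
shift [-0.2015  0.0265  0.0965] rv [-0.1877  0.0244  0.0403]
[]
[([288.9, 165.2], 0.59), ([352.4, 181.6], 0.2)]
[290.3794 163.2046] [245.2875 260.7832] [290.2459 157.5904]
[0.5625 0.0842 0.6351]
[0.5519 0.0794 0.637 ]
```

View pics/g7.png

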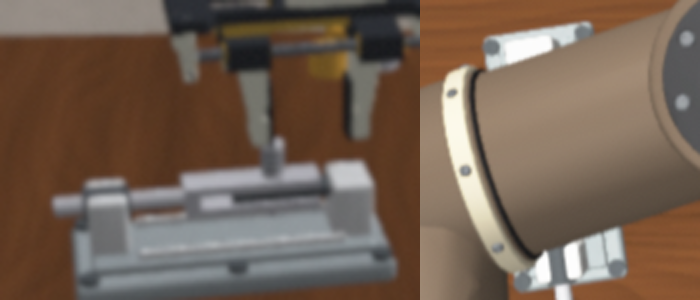

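The gripper partly hides the pin in both views, so I'll back off for a clear last look.

Call:
jog_arm(targets="0.05 0 0 0 0 0 0.2; 0.10 0 0 0 0 0 0.2; 0.15 0 0 0 0 0 0.2; 0.20 0 0 0 0 0 0.2; 0.25 0 0 0 0 0 0.2; 0.28 0 0 0 0 0 0.2; 0.28 0 0 0 0 0 0.2; 0.28 0 0 0 0 0 0.2")

```text
clock: 28.1
tool_pos: [0.6188, -0.2878, 0.2117]
orientation: [-179.9, 0.0, -82.4]
force: [-0.5, 0.4, 0.2]
opening: 0.0526
```

```bash
python3 -c "
from h import *
delta([.529,.1835,.1162],-82.4)
s=snapshot('side');t=snapshot('top')
a=cv2.cvtColor(s['img'],4)[110:210,200:340];b=cv2.cvtColor(t['img'],4)[200:350,190:330]
cv2.imwrite('pics/g8.png',np.hstack([cv2.resize(a,(420,300),interpolation=2),cv2.resize(b,(280,300),interpolation=2)]))
u=proj(t,[.555,.1869,.116]).round().astype(int); d=t['range_z'][u[1]-2:u[1]+3,u[0]-2:u[0]+3]; print(tw(t,u,np.median(d)))
v=proj(t,[.51,.181,.084]).round().astype(int); print(tw(t,v,t['range_z'][v[1],v[0]]))"
```

```text
pos [ 0.6188 -0.2878  0.2117] rpy [-179.883     0.0336  -82.3751] F [-0.5083  0.3641  0.1922] M [ 0.0561  0.1033 -0.0226] op 0.0525924310178542 t 28.1
shift [-0.479   0.0266  0.0957] rv [-0.1169  0.0336  0.0248]
[0.5546 0.1874 0.1165]
[0.51   0.1815 0.0853]
```

View pics/g8.png

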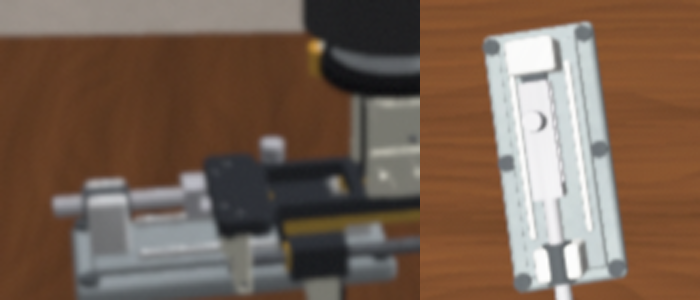

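The top view shows the head at crop (535,121) on the yoke. Depth puts the head top at 116.5 mm and the yoke face at 85.3 mm, 31.2 mm apart against the 32 mm head, so the pin is seated.

```bash
python3 -c "
from h import *
print(job.close_job())"
```

```text
the job is handed in; nothing more can be done
None
```

The linkage is coupled. The pin is through the upper ear, the lug's eye and the lower ear, its head is down on the yoke, and the gripper has let go. I handed the job in at about 28 s of the 69 s allowed; it reported no verdict.

- **Finding the eye:** I set the pin into the upper ear until it touched the lug, then dragged the yoke forward about 26 mm under a light press until the pin dropped into the eye. Force readings between moves never showed more than about 10 N in any direction.
- **Seating:** The head met the yoke at the predicted height. A final press of about 10 N gave no further travel beyond 0.1 mm.
- **Last checks:** After release, the top view's depth put the head top 31 mm above the yoke face, against a 32 mm head and a calibration good to about 2 mm. The top picture shows the pin on the yoke, with the arm well clear.
- **What was weak:** In the last side picture the gripper hid where the head meets the yoke, so the seating rests on the press, an earlier side picture and the top view. Pin finding was patchy too: the detector was about 4 px off in the first side view and found nothing in the top view after release, where the arm blocked it. I relied on measured pixel positions instead.

I did not touch the bolt, gear, can or wrench.

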